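# Open the squeeze-tab sanitiser tub

### The job

Open the sanitiser-tablet tub whose cap has two side tabs: squeeze both tabs inward, turn the cap anticlockwise (seen from above) while you squeeze until it is free of its neck, and lift it off. Set the cap down, top side up, on the floor of the shallow dark steel tray and let go of it; do not drop it in.

Things in the scene. Friction and masses are not known exactly. Their poses are not given: they have to be found in the camera images.
- cap: Grey plastic cap, 40 mm tall, round part 55 mm across, 84 g, on the tub's neck. Origin: on its axis at its underside; z up. Two tabs stand out along its +y and -y, outer faces 68 mm apart. Grip them along y, fingertips 10 to 14 mm above the origin. Squeezed, it turns freely anticlockwise, never clockwise; turned 40 to 120 degrees it lifts straight off (60 is good), before that at most 3 mm.
- tab_a (a joint): Inward travel of the tab on the cap's +y side, 0 free to 0.006 m at its firm stop; the -y tab is alike. Each is sprung (5 N to start, 13 N fully in), 20 mm wide, from 1 to 36 mm above the cap's underside. A tooth at its foot (8 mm high, 4 mm farther out) locks the cap between two posts, 7 mm high, on the tub's shoulder until the tab is in 5 mm. Both in: 56 mm over the faces.
- tub: White tub, 90 mm across, fixed in a 112 mm square steel holder. Origin: on its axis at the bench; z up. Shoulder, where the cap's underside starts, at 90 mm; cap top at 130 mm; neck 34 mm high with two lugs. Cap and tub axes start parallel. In the row stand two similar tubs without tabs, 140 mm away or more, in any order: one with a plain round cap (126 mm), one with a stepped stopper (134 mm).
- tray: Empty shallow dark steel tray, fixed on the bench between the row of tubs and the robot: 180 mm along its x, 265 mm along its y, walls 22 mm high and 3 mm thick. Origin: centre of its underside; its flat floor is 3 mm above the origin; z up.

How it is judged:
By the outcome, as a careful person would: the job done as asked, in the order asked, and still so for the second after the job is handed in, with the robot touching nothing.
It also fails if it takes over 42 s, if anything falls off the work surface, if the arm or the gripper's body presses on something with over 40 N, if the wrist force passes 120 N, or if a joint passes its speed limit or range.

### The arm

A 6-joint arm with a two-finger parallel gripper is mounted at the origin on the work surface. World frame = base frame: x ahead of the robot, y to its left, z up, the work surface at z = 0. Lengths are in mm, angles in rad, forces in N, time in s.
With the tool pointing down it reaches from about 400 to 925 mm from the base axis. Payload 12.5 kg.
Tool frame: the origin (TCP) lies at the very end of the fingers, on their centre line; the grasp point (between the pads) lies 19 mm behind it; z points along the fingers, y is the line along which they close (so a half turn about z gives the same grasp; the last joint's range is limited). The gripper opens to 95 mm and grips with 3 to 60 N. Pads are 20 mm wide; open, the fingers measure 119 mm over their backs; the gripper's body (75 mm by 180 mm) begins 59 mm behind the grasp point.
Start: joints at [-1.272, 0.491, 1.559, -0, 1.092, -0.106], TCP at [246.171, -574.497, 214.661] pointing down, gripper open.
Joint ranges: [-3.1, 3.1], [-0.84, 2.19], [0.05, 2.79], [-1.13, 4.28], [0.06, 2.93], [-2.69, 2.69]. Speed limits (rad/s): [2.22, 2.22, 2.79, 3.14, 3.14, 3.14].

### API

Orientations are given as [roll, pitch, yaw] about the fixed x, y, z axes, in that order (R = Rz(yaw) Ry(pitch) Rx(roll)).
In Python, from cell import env gives the robot as it stands.
- The arm moves only by the tool step_hand, called by a JSON object that holds its "name" and its "arguments", one argument or row to a line. Schema: {"type":"object","properties":{"increments":{"type":"array","items":{"type":"number"},"minItems":5,"maxItems":25},"only":{"type":"string"},"quiet":{"type":"boolean"},"lines":{"type":"string"}},"required":["increments"],"additionalProperties":false}. increments is one flat list of numbers that holds 1 to 5 rows one after another, with no inner brackets; each row has 5 numbers: dx, dy, dz in units of 100 mm, then a turn about the tool's z in units of 0.25 rad, then the opening from 0.0 (shut) to 1.0 (fully open); each row is the pose to reach, as a shift and turn from the pose commanded when the call began, along the tool's axes at that moment; what a row does not reach only later rows make up. A row lasts 1/12 s, in which the tool goes at most 41.7 mm and 0.125 rad, less where a joint would pass 70% of its speed; a pose out of reach is approached as far as the arm can. The fingers move at their own pace and stop on an object; the grip force is fixed at half the most. Time passes only in rows, so rows that do not move let the fingers close. The tool returns the time, the measured TCP pose, the force, the opening and the grip force at its end. only (a regular expression) keeps the lines of the reply that match it, lines (a string "A,B") keeps lines A to B, and quiet returns only ok. Input that does not fit is refused with a message, and nothing moves.
- env.state(): the state, without advancing time (a new reading comes with each control period).
- env.read_camera(name): name is "scene" or "top"; returns (picture, depth): 420x560x3 uint8, red, green, blue; 420x560 float32, mm along the optical axis (not along the pixel's ray), 0 where there is no reading.
- env.camera_info(name): a dict with "vertical_fov" (degrees; the focal length in pixels is half the picture's height over the tangent of half this angle, whatever the lens; pixels are square), "cx", "cy" (the principal point, pixels), "origin" and "attitude" of the camera in the world. Camera axes: x right, y down, z forward; pixel columns grow to the right and rows downward; lengths in mm; the calibration is good to about 2 mm. A picture is of the moment at which its call begins. camera_info takes no time and is no camera call.
- env.job_done(): hands the job in; it is judged then, once.
The state is a dict: "t": time; "joints": joint angles; "qvel": joint speeds; "tau": joint torques, N m; "eef_pos": TCP position; "tcp_rot": TCP orientation; "ft_force": force on the tool from outside, world axes, zero at the start; "moment": the same for the moment, N m; "opening": opening from 0.0 (shut) to 1.0 (fully open); "grip_force": force on a finger pad.
Only numpy, scipy, OpenCV 4.12 (cv2) and the standard library are available. Lean on these libraries where they do the work, as an engineer would, in place of code of your own. Each camera call takes 0.05 s, during which the arm holds its last target. There are 200 camera calls.

## Working session

There is one attempt and no reset: what is moved stays moved. The work goes in short steps, Python scripts to look and compute and a tool call to move; the robot and the scene stay as the last step left them, time stands still between calls to the robot, and variables do not carry over. Pictures are saved under pics/ and viewed, at most 10 in all, crops included, and the job is handed in when it is done.

```bash
ls; mkdir -p pics; python3 - <<'E'
from cell import env
import cv2,numpy as np
for n in("scene","top"):
    p,d=env.read_camera(n); cv2.imwrite(f"pics/{n}0.png",p[:,:,::-1]); np.savez(f"{n}0.npz",p=p,d=d); print(env.camera_info(n))
print(env.state())
E
```

```text
cell.py
pics
{'vertical_fov': 54.405109862870034, 'cx': 276.5454249237008, 'cy': 209.74913645870404, 'origin': array([1037.22944067,  -72.33527765,  525.64535738]), 'attitude': array([-2.30023843, -0.00323796,  1.43555619])}
{'vertical_fov': 55.34595097324581, 'cx': 278.2928397334417, 'cy': 209.5576927708821, 'origin': array([418.50765658,  12.56531774, 739.05984835]), 'attitude': array([-2.92670591, -0.00314322, -1.6088743 ])}
{'t': 0.1, 'joints': array([-1.27157279e+00,  4.91500272e-01,  1.55935559e+00, -2.40690861e-05,
        1.09168226e+00, -1.05594285e-01]), 'qvel': array([-1.55314304e-05, -1.93797237e-03,  2.86358024e-04, -1.41151023e-03,
        8.63823204e-05, -9.15886173e-04]), 'tau': array([ 2.32259023e-03, -6.13626981e+01, -2.58606631e+01,  6.93965843e-02,
        4.69795126e-02, -3.68454937e-05]), 'eef_pos': array([ 246.11829797, -574.28916533,  214.13090079]), 'tcp_rot': array([-3.14065021e+00, -7.84201664e-05,  4.04828887e-01]), 'ft_force': array([-0.13362011, -0.15026602, -0.77140171]), 'moment': array([ 0.02187445, -0.00487008,  0.02619602]), 'grip_force': 0.0, 'opening': 0.9966440070504067}
```

View pics/scene0.png

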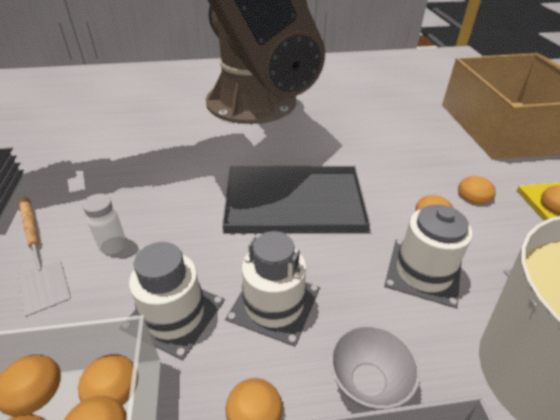

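View pics/top0.png

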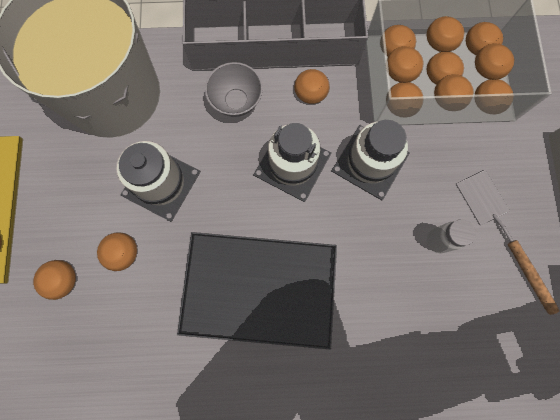

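The middle tub has the tabs: scene (274,255), top (295,143). The tray is at top (258,290). Next I'll crop and take depth points.

```bash
cat > h.py <<'E'
import numpy as np,cv2
from cell import env
from scipy.spatial.transform import Rotation as R
def cam(n):
    i=env.camera_info(n); f=210/np.tan(np.radians(i['vertical_fov'])/2)
    return f,i['cx'],i['cy'],np.array(i['origin']),R.from_euler('xyz',i['attitude']).as_matrix()
def ray(n,u,v):
    f,cx,cy,o,M=cam(n); u=np.asarray(u,float);v=np.asarray(v,float)
    return o,np.stack([(u-cx)/f,(v-cy)/f,np.ones_like(u)],-1)@M.T
def cloud(n,d):
    v,u=np.mgrid[:420,:560]; o,r=ray(n,u,v); P=o+r*d[...,None]; P[d==0]=np.nan; return P
def plane(n,u,v,z):
    o,r=ray(n,u,v); return o+r*((z-o[2])/r[...,2])[...,None]
E
python3 - <<'E'
from h import *
A=np.load('scene0.npz');B=np.load('top0.npz')
c=np.hstack([cv2.resize(A['p'][220:340,220:330],(390,426),interpolation=cv2.INTER_CUBIC),cv2.resize(B['p'][110:210,245:340],(405,426),interpolation=cv2.INTER_CUBIC)])
cv2.imwrite('pics/c0.png',c[:,:,::-1])
for n,D,(r0,r1,c0,c1) in(('top',B,(110,165,265,330)),('scene',A,(225,285,235,315))):
    P=cloud(n,D['d'])[r0:r1,c0:c1].reshape(-1,3); P=P[~np.isnan(P[:,2])]
    t=P[(P[:,2]>123)&(P[:,2]<138)]; print(n,len(t),t.min(0),t.max(0),np.median(t,0))
    for it in range(3):
        C=np.c_[t[:,:2],np.ones(len(t))]; k=np.linalg.lstsq(C,t[:,2],rcond=None)[0]; t=t[abs(t[:,2]-C@k)<1.5]
    (x,y),r=cv2.minEnclosingCircle(t[:,:2].astype(np.float32)); print('plane',k,(x,y),r,len(t))
P=cloud('top',B['d'])
print('bench',P[220,220],P[200,380],'tray floor',P[290,258],P[255,215],P[330,300])
for n,q in(('top',[(191,234),(336,242),(330,347),(180,335)]),):
    print(plane(n,*np.array(q).T,22))
E
```

```text
top 957 [641.20182611 -58.38680329 123.10469624] [695.37424575   6.15716574 133.41404413] [667.27149319 -25.65406313 129.78286021]
plane [ 1.66332410e-02 -6.13356652e-03  1.18416672e+02] (669.0144653320312, -25.836612701416016) 27.355056762695312 629
scene 1216 [641.6987862  -58.38787969 123.01510124] [696.40768767   8.06236651 132.39610843] [672.73777839 -25.25337229 130.19802592]
plane [-1.85250131e-02  4.61151897e-03  1.42639420e+02] (668.9889526367188, -24.88648223876953) 27.721160888671875 773
bench [ 5.63753607e+02  1.14308657e+02 -5.42589090e-01] [ 591.22336717 -190.07189301   -1.12800576] tray floor [432.04812292  46.31475753   3.3231259 ] [498.05450676 123.51122699   2.57574869] [359.91051854 -25.93763012   1.8702082 ]
[[535.52494774 163.74470519  22.        ]
 [511.13884113 -97.27033343  22.        ]
 [331.7305492  -74.64719365  22.        ]
 [361.1700795  181.11494231  22.        ]]
```

View pics/c0.png

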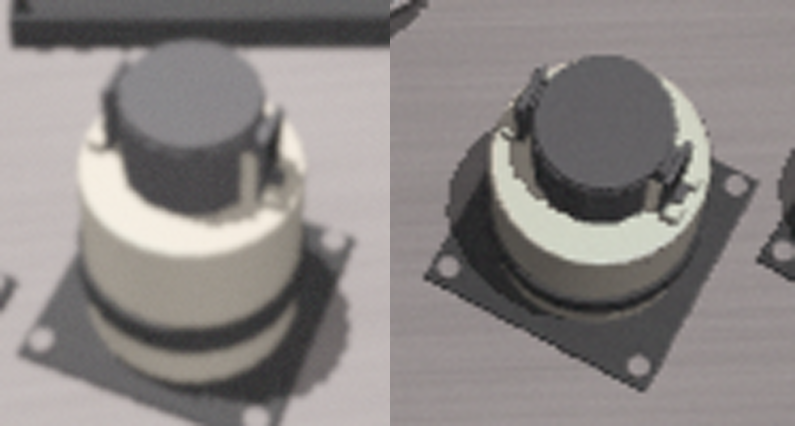

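The crop shows an upright cap at about (669,-25). Its tabs are at the upper-left and lower-right of the top view, around px (278,132) and (312,150). Now I'll get the tab angle.

```bash
python3 - <<'E'
from h import *
c=np.array([669,-25.3])
al=[]
for n in('top','scene'):
    D=np.load(n+'0.npz');P=cloud(n,D['d']).reshape(-1,3); q=P[:,:2]-c; r=np.hypot(*q.T)
    for zlo in(100,112):
        m=(r>30.5)&(r<37)&(P[:,2]>zlo)&(P[:,2]<129); a=np.degrees(np.arctan2(q[m,1],q[m,0]))
        h,e=np.histogram(a,36,(-180,180)); print(n,zlo,[(int(x),int(k)) for x,k in zip(e,h) if k])
        for s in(0,1):
            w=(a<0)==s
            if w.sum(): print('  side',a[w].min(),a[w].max(),np.median(a[w]),np.median(P[m][w],0),w.sum())
s=env.state(); print(s['tcp_rot'])
# tub shoulder fit
P=cloud('top',np.load('top0.npz')['d']).reshape(-1,3);m=(abs(P[:,2]-90)<2)&(np.hypot(*(P[:,:2]-c).T)<55)
print(cv2.minEnclosingCircle(P[m,:2].astype(np.float32)))
p=np.load('top0.npz')['p']; g=p[220:360,170:350].max(2)<45
E
```

```text
top 100 [(-140, 19), (-130, 14), (-120, 11), (-110, 8), (40, 9), (50, 5), (60, 5), (70, 17)]
  side 41.31106766001634 76.65775776719705 68.22242759941176 [680.96554965   4.39254062 124.85052012] 36
  side -137.81025964574096 -104.26166970930089 -124.64842560133901 [649.9082312  -52.97254546 123.94673653] 52
top 112 [(-140, 12), (-130, 12), (-120, 9), (-110, 7), (40, 9), (50, 5), (60, 5), (70, 10)]
  side 41.31106766001634 76.65775776719705 61.546103316280195 [684.65875412   2.66520555 125.08305792] 29
  side -137.26165411313366 -104.26166970930089 -123.30714974582615 [651.25024749 -52.98063971 124.87842638] 40
scene 100 [(-140, 8), (-130, 8), (-120, 8), (-110, 48), (40, 49), (50, 28), (60, 25), (70, 18)]
  side 42.12075648934785 77.28097318728942 53.80530791975441 [688.68348667   1.61702787 118.08350485] 120
  side -139.51774775588683 -103.15061243795053 -107.011679833106 [659.52556953 -55.33980783 122.22752526] 72
scene 112 [(-140, 8), (-130, 8), (-120, 6), (-110, 29), (40, 29), (50, 19), (60, 20), (70, 12)]
  side 42.12075648934785 77.28097318728942 55.29953814634936 [687.82857571   2.06556537 123.01000395] 80
  side -139.51774775588683 -103.55630717474023 -108.4747574202791 [658.91004093 -55.0649692  125.31385924] 51
[-3.14065021e+00 -7.84201664e-05  4.04828887e-01]
((668.4346923828125, -25.918943405151367), 44.993778228759766)
```

Tab axis is at 59.1° and the cap axis at (668.7,-25.6), and the shoulder circle fit agrees (r=45.0). I want tool yaw -0.539, which puts q6 near 2.07 and leaves room for the anticlockwise turn. That means +0.944 about the tool z, and a shift of (604,-338) in the tool axes.

Careful with the scale: shifts go in units of 100 mm and turns go in units of 0.25 rad. That gives: 50 mm is 0.5, 146 mm is 1.46.

{"name": "step_hand", "arguments": {
  "increments": [0.2, -0.11, 0, 0, 1, 0.5, -0.28, 0, 0, 1, 0.82, -0.46, 0, 0, 1, 1.14, -0.64, 0, 0, 1, 1.46, -0.82, 0, 0, 1]
}}

```text
t: 0.52
eef_pos: [348.6, -440.1, 214.3]
tcp_rot: [-3.141, 0.0, 0.404]
ft_force: [0.7, -0.8, 0.8]
opening: 0.998
grip_force: 0.0
```

{"name": "step_hand", "arguments": {
  "increments": [0.32, -0.18, 0, 0, 1, 0.64, -0.36, 0, 0, 1, 0.96, -0.54, 0, 0, 1, 1.28, -0.715, 0, 0, 1, 1.6, -0.895, 0, 0, 1]
}}

```text
t: 0.93
eef_pos: [460.7, -294.7, 214.5]
tcp_rot: [-3.141, 0.0, 0.405]
ft_force: [0.2, -1.4, 0.1]
opening: 1.0
grip_force: 0.0
```

{"name": "step_hand", "arguments": {
  "increments": [0.32, -0.18, 0, 0, 1, 0.64, -0.36, 0, 0, 1, 0.96, -0.54, 0, 0, 1, 1.28, -0.715, 0, 0, 1, 1.6, -0.895, 0, 0, 1]
}}

```text
t: 1.35
eef_pos: [572.5, -149.4, 214.4]
tcp_rot: [-3.141, 0.0, 0.405]
ft_force: [1.3, 0.2, -0.3]
opening: 0.999
grip_force: 0.0
```

{"name": "step_hand", "arguments": {
  "increments": [0.32, -0.18, 0, 0, 1, 0.64, -0.36, 0, 0.4, 1, 0.96, -0.54, 0, 0.8, 1, 1.18, -0.66, 0, 1.2, 1, 1.38, -0.77, 0, 1.6, 1]
}}

```text
t: 1.77
eef_pos: [669.1, -23.9, 214.1]
tcp_rot: [-3.142, 0.001, 0.001]
ft_force: [0.1, -0.7, 0.4]
opening: 1.0
grip_force: 0.0
```

{"name": "step_hand", "arguments": {
  "increments": [0, 0, 0, 0.48, 1, 0, 0, 0, 0.96, 1, 0, 0, 0, 1.44, 1, 0, 0, 0, 1.92, 1, 0, 0, 0, 2.176, 1]
}}

```text
t: 2.18
eef_pos: [668.1, -25.8, 214.1]
tcp_rot: [3.141, 0.001, -0.546]
ft_force: [0.0, -0.9, -0.6]
opening: 1.0
grip_force: 0.0
```

Scaled: 90 mm is 0.9, 82 mm is 0.82.

{"name": "step_hand", "arguments": {
  "increments": [0.004, -0.005, 0.15, 0, 1, 0.004, -0.005, 0.4, 0, 1, 0.004, -0.005, 0.65, 0, 1, 0.004, -0.005, 0.82, 0, 1, 0.004, -0.005, 0.9, 0, 1]
}}

```text
t: 2.6
eef_pos: [667.7, -25.6, 121.7]
tcp_rot: [3.14, 0.004, -0.539]
ft_force: [0.0, 0.3, -0.4]
opening: 0.998
grip_force: 0.0
```

{"name": "step_hand", "arguments": {
  "increments": [0, 0, 0.1, 0, 1, 0, 0, 0.18, 0, 1, 0, 0, 0.22, 0, 1, 0, 0, 0.22, 0, 1]
}}

```text
t: 2.93
eef_pos: [668.7, -25.7, 102.2]
tcp_rot: [3.141, 0.0, -0.539]
ft_force: [0.3, 0.2, 0.2]
opening: 1.0
grip_force: 0.0
```

```bash
python3 - <<'E'
from h import *
o=[]
for n,(r,c) in(("scene",(170,210)),("top",(90,235))):
    p,d=env.read_camera(n); o.append(cv2.resize(p[r:r+130,c:c+120],(390,422),interpolation=cv2.INTER_CUBIC))
cv2.imwrite('pics/c1.png',np.hstack(o)[:,:,::-1])
E
```

```text
(no output)
```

View pics/c1.png

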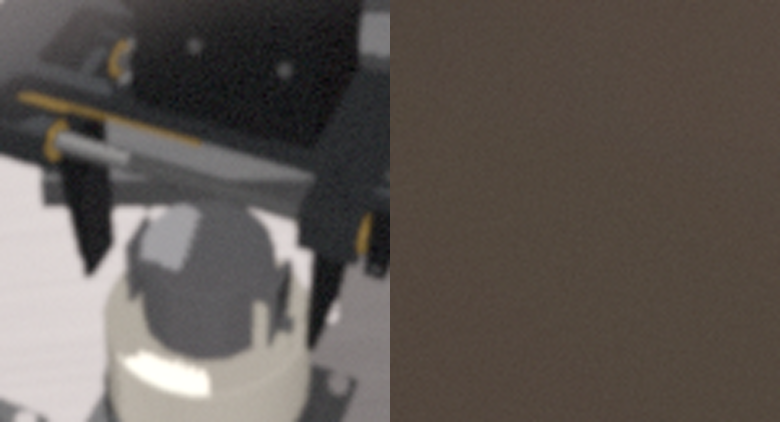

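In the scene view the fingers straddle both tabs evenly (tips at about crop (95,270) and (320,340)). The top view is blocked by the arm. Closing now.

{"name": "step_hand", "arguments": {
  "increments": [0, 0, 0, 0, 0, 0, 0, 0, 0, 0, 0, 0, 0, 0, 0, 0, 0, 0, 0, 0, 0, 0, 0, 0, 0]
}}

```text
t: 3.45
eef_pos: [668.9, -25.7, 102.8]
tcp_rot: [-3.142, -0.0, -0.539]
ft_force: [0.1, -0.3, 0.4]
opening: 0.705
grip_force: 0.7
```

{"name": "step_hand", "arguments": {
  "increments": [0, 0, 0, 0, 0, 0, 0, 0, 0, 0, 0, 0, 0, 0, 0]
}}

```text
t: 3.7
eef_pos: [668.9, -25.7, 103.1]
tcp_rot: [-3.142, -0.0, -0.539]
ft_force: [-1.4, 0.2, 5.0]
opening: 0.581
grip_force: 30.0
```

Squeezed to about 55–56 mm, so both tabs are fully in. Turning 60° anticlockwise.

Scaled: -0.38 rad is -1.52.

{"name": "step_hand", "arguments": {
  "increments": [0, 0, 0, -0.24, 0, 0, 0, 0, -0.56, 0, 0, 0, 0, -0.88, 0, 0, 0, 0, -1.2, 0, 0, 0, 0, -1.52, 0]
}}

```text
t: 4.12
eef_pos: [669.3, -25.6, 103.1]
tcp_rot: [-3.141, -0.001, -0.156]
ft_force: [0.7, 2.8, 5.0]
opening: 0.586
grip_force: 30.0
```

{"name": "step_hand", "arguments": {
  "increments": [0, 0, 0, -0.32, 0, 0, 0, 0, -0.64, 0, 0, 0, 0, -0.96, 0, 0, 0, 0, -1.28, 0, 0, 0, 0, -1.6, 0]
}}

```text
t: 4.53
eef_pos: [669.2, -25.7, 103.1]
tcp_rot: [3.141, -0.001, 0.245]
ft_force: [-0.1, 0.9, 4.3]
opening: 0.579
grip_force: 30.0
```

{"name": "step_hand", "arguments": {
  "increments": [0, 0, 0, -0.32, 0, 0, 0, 0, -0.64, 0, 0, 0, 0, -0.88, 0, 0, 0, 0, -1.08, 0, 0, 0, 0, -1.08, 0]
}}

```text
t: 4.95
eef_pos: [669.1, -24.4, 103.1]
tcp_rot: [-3.141, -0.002, 0.514]
ft_force: [0.4, 7.8, 4.9]
opening: 0.584
grip_force: 30.0
```

```bash
python3 -c "
from cell import env;s=env.state();print(s['joints'],s['moment'])"
```

```text
[-0.13576681  0.66914351  1.54819836  0.00203841  0.92357691  0.91995905] [1.31639344 0.09410506 0.06719446]
```

{"name": "step_hand", "arguments": {
  "increments": [0, 0, -0.02, 0, 0, 0, 0, -0.04, 0, 0, 0, 0, -0.06, 0, 0, 0, 0, -0.08, 0, 0]
}}

```text
t: 5.28
eef_pos: [668.1, -25.1, 109.8]
tcp_rot: [-3.14, 0.001, 0.511]
ft_force: [-0.8, 5.9, -6.7]
opening: 0.582
grip_force: 30.0
```

```bash
python3 - <<'E'
from h import *
p,d=env.read_camera("scene"); cv2.imwrite('pics/c2.png',cv2.resize(p[170:300,210:330],(480,520),interpolation=cv2.INTER_CUBIC)[:,:,::-1])
print(env.state()['joints'])
E
```

```text
[-1.36550084e-01  6.60625598e-01  1.54317320e+00  7.20278778e-04
  9.39779925e-01  9.23104534e-01]
```

View pics/c2.png

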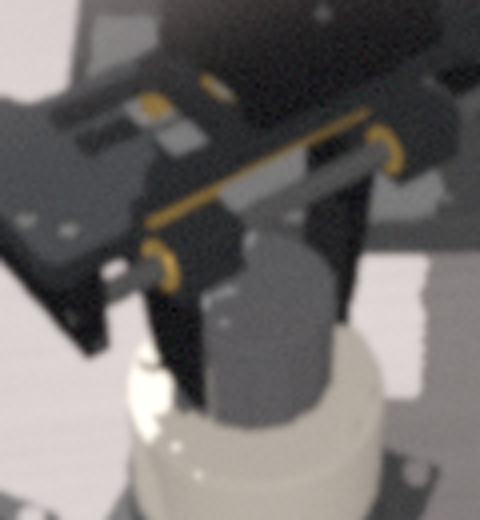

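The picture shows the cap turned with the tabs in the pads (crop about (270,340)). The force is small, so I'll keep lifting.

Scaled: -34 mm is -0.34, -27 mm is -0.27.

{"name": "step_hand", "arguments": {
  "increments": [0, 0, -0.06, 0, 0, 0, 0, -0.13, 0, 0, 0, 0, -0.2, 0, 0, 0, 0, -0.27, 0, 0, 0, 0, -0.34, 0, 0]
}}

```text
t: 5.75
eef_pos: [669.1, -26.2, 145.8]
tcp_rot: [3.141, -0.001, 0.511]
ft_force: [0.6, 0.5, -0.6]
opening: 0.576
grip_force: 30.0
```

{"name": "step_hand", "arguments": {
  "increments": [0, 0, -0.12, 0, 0, 0, 0, -0.26, 0, 0, 0, 0, -0.4, 0, 0, 0, 0, -0.52, 0, 0, 0, 0, -0.58, 0, 0]
}}

```text
t: 6.17
eef_pos: [669.3, -25.9, 205.2]
tcp_rot: [3.14, -0.002, 0.511]
ft_force: [-0.6, -0.6, -0.6]
opening: 0.581
grip_force: 30.0
```

```bash
python3 - <<'E'
from h import *
p,d=env.read_camera("scene"); cv2.imwrite('pics/c3.png',cv2.resize(p[90:290,190:370],(540,600),interpolation=cv2.INTER_CUBIC)[:,:,::-1])
s=env.state();print(s['eef_pos'],s['tcp_rot'],s['opening'])
E
```

```text
[669.51066772 -25.87551607 205.48131413] [ 3.13941067e+00 -2.64905506e-03  5.10717661e-01] 0.5761137221835747
```

View pics/c3.png

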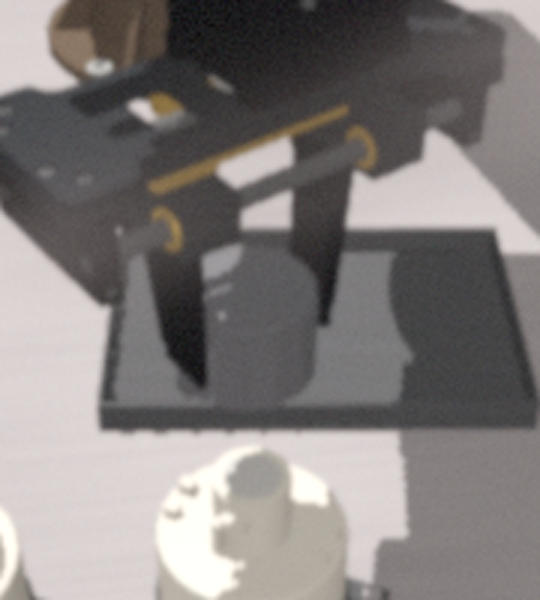

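The cap is free in the grip and the bare neck is visible below at crop (258,475). Tray corner sides come out at 262×181 mm, which matches, with the centre at (435,43). I'll place at (455,40), a shift of (-154.7,-162.3) in the tool axes.

Scaled: -12 mm is -0.12, -103 mm is -1.03.

{"name": "step_hand", "arguments": {
  "increments": [-0.12, -0.13, 0, 0, 0, -0.32, -0.34, 0, 0, 0, -0.54, -0.57, 0, 0, 0, -0.76, -0.8, 0, 0, 0, -0.98, -1.03, 0, 0, 0]
}}

```text
t: 6.63
eef_pos: [531.3, 16.5, 202.2]
tcp_rot: [-3.141, 0.001, 0.511]
ft_force: [0.1, 0.3, -0.4]
opening: 0.58
grip_force: 30.0
```

{"name": "step_hand", "arguments": {
  "increments": [-0.22, -0.23, 0, 0, 0, -0.4, -0.42, 0, 0, 0, -0.52, -0.54, 0, 0, 0, -0.567, -0.593, 0, 0, 0, -0.567, -0.593, 0, 0, 0]
}}

```text
t: 7.05
eef_pos: [453.8, 40.6, 202.9]
tcp_rot: [3.141, -0.0, 0.511]
ft_force: [0.5, -0.7, -1.1]
opening: 0.579
grip_force: 30.0
```

{"name": "step_hand", "arguments": {
  "increments": [0, 0, 0.15, 0, 0, 0, 0, 0.45, 0, 0, 0, 0, 0.75, 0, 0, 0, 0, 1, 0, 0, 0, 0, 1.1, 0, 0]
}}

```text
t: 7.47
eef_pos: [454.7, 39.9, 89.6]
tcp_rot: [-3.14, 0.003, 0.51]
ft_force: [0.1, 0.3, -1.1]
opening: 0.582
grip_force: 30.0
```

{"name": "step_hand", "arguments": {
  "increments": [0, 0, 0.12, 0, 0, 0, 0, 0.22, 0, 0, 0, 0, 0.3, 0, 0, 0, 0, 0.36, 0, 0, 0, 0, 0.36, 0, 0]
}}

```text
t: 7.88
eef_pos: [454.8, 40.1, 55.5]
tcp_rot: [-3.141, 0.001, 0.511]
ft_force: [-0.8, -0.0, -1.1]
opening: 0.583
grip_force: 30.0
```

```bash
python3 - <<'E'
from h import *
p,d=env.read_camera("scene"); s=env.state();e=s['eef_pos'];print(e,s['joints'],s['ft_force'])
cv2.imwrite('pics/c4.png',cv2.resize(p[100:260,190:380],(760,600)[:2],interpolation=cv2.INTER_CUBIC)[:,:,::-1])
P=cloud('scene',d).reshape(-1,3); q=P[np.hypot(P[:,0]-e[0],P[:,1]-e[1])<25]; h,ed=np.histogram(q[:,2],np.arange(40,110,2)); print([(int(a),int(b)) for a,b in zip(ed,h)])
E
```

```text
[454.83064118  40.08914982  56.1570815 ] [-5.68723016e-02  5.14234956e-01  2.11642198e+00 -1.67853446e-04
  5.11645410e-01  1.00349311e+00] [-0.49497638 -0.52615344 -1.04082944]
[(40, 0), (42, 2), (44, 0), (46, 1), (48, 0), (50, 0), (52, 3), (54, 0), (56, 0), (58, 0), (60, 1), (62, 0), (64, 0), (66, 3), (68, 0), (70, 1), (72, 2), (74, 0), (76, 0), (78, 5), (80, 57), (82, 238), (84, 17), (86, 0), (88, 0), (90, 0), (92, 0), (94, 0), (96, 0), (98, 0), (100, 0), (102, 0), (104, 0), (106, 0)]
```

View pics/c4.png

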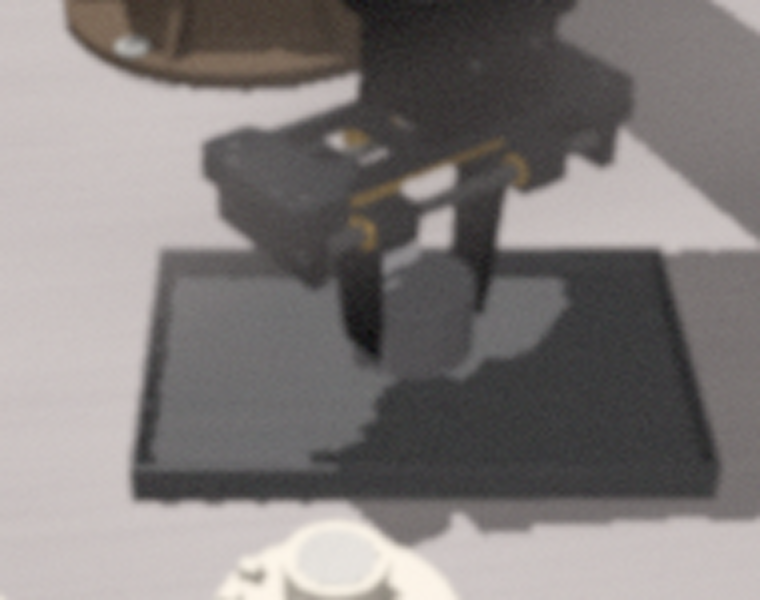

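The cap is upright over the tray interior (crop (430,310)). Its top is at about 82.7, so the underside is at 42.7 and contact should come at TCP z≈16. Going down gently.

Scaled: 34 mm is 0.34, 28 mm is 0.28.

{"name": "step_hand", "arguments": {
  "increments": [0, 0, 0.1, 0, 0, 0, 0, 0.2, 0, 0, 0, 0, 0.28, 0, 0, 0, 0, 0.34, 0, 0, 0, 0, 0.34, 0, 0]
}}

```text
t: 8.35
eef_pos: [454.4, 40.2, 22.0]
tcp_rot: [-3.141, 0.001, 0.511]
ft_force: [-0.5, -0.6, -0.3]
opening: 0.58
grip_force: 30.0
```

{"name": "step_hand", "arguments": {
  "increments": [0, 0, 0.01, 0, 0, 0, 0, 0.02, 0, 0, 0, 0, 0.03, 0, 0, 0, 0, 0.03, 0, 0, 0, 0, 0.03, 0, 0]
}}

```text
t: 8.77
eef_pos: [454.6, 40.2, 19.8]
tcp_rot: [3.141, -0.0, 0.511]
ft_force: [-0.4, -0.2, -1.8]
opening: 0.58
grip_force: 30.0
```

{"name": "step_hand", "arguments": {
  "increments": [0, 0, 0.01, 0, 0, 0, 0, 0.01, 0, 0, 0, 0, 0.01, 0, 0]
}}

```text
t: 9.02
eef_pos: [454.5, 40.2, 18.6]
tcp_rot: [3.141, 0.0, 0.511]
ft_force: [0.2, 0.6, -0.4]
opening: 0.58
grip_force: 30.0
```

{"name": "step_hand", "arguments": {
  "increments": [0, 0, 0.01, 0, 0, 0, 0, 0.01, 0, 0, 0, 0, 0.01, 0, 0]
}}

```text
t: 9.27
eef_pos: [454.5, 40.2, 17.5]
tcp_rot: [3.142, 0.0, 0.511]
ft_force: [0.3, -0.2, -1.4]
opening: 0.579
grip_force: 30.0
```

{"name": "step_hand", "arguments": {
  "increments": [0, 0, 0.01, 0, 0, 0, 0, 0.01, 0, 0, 0, 0, 0.01, 0, 0]
}}

```text
t: 9.52
eef_pos: [454.5, 40.2, 16.6]
tcp_rot: [3.142, 0.0, 0.511]
ft_force: [0.1, 0.5, -1.4]
opening: 0.575
grip_force: 30.0
```

{"name": "step_hand", "arguments": {
  "increments": [0, 0, 0.005, 0, 0, 0, 0, 0.005, 0, 0, 0, 0, 0.005, 0, 0]
}}

```text
t: 9.77
eef_pos: [454.6, 40.2, 16.2]
tcp_rot: [3.141, -0.0, 0.511]
ft_force: [-0.6, -0.5, -0.6]
opening: 0.585
grip_force: 30.0
```

{"name": "step_hand", "arguments": {
  "increments": [0, 0, 0.005, 0, 0, 0, 0, 0.005, 0, 0, 0, 0, 0.005, 0, 0]
}}

```text
t: 10.02
eef_pos: [454.6, 40.2, 16.0]
tcp_rot: [3.141, -0.0, 0.511]
ft_force: [-1.2, 0.1, 7.8]
opening: 0.584
grip_force: 30.0
```

Contact: 7.8 N at z=16.0. Releasing.

{"name": "step_hand", "arguments": {
  "increments": [0, 0, 0, 0, 1, 0, 0, 0, 0, 1, 0, 0, 0, 0, 1, 0, 0, 0, 0, 1, 0, 0, 0, 0, 1]
}}

```text
t: 10.43
eef_pos: [454.5, 40.2, 15.5]
tcp_rot: [3.142, 0.0, 0.511]
ft_force: [0.2, -0.5, 0.4]
opening: 0.878
grip_force: 0.0
```

{"name": "step_hand", "arguments": {
  "increments": [0, 0, 0, 0, 1, 0, 0, 0, 0, 1, 0, 0, 0, 0, 1, 0, 0, 0, 0, 1, 0, 0, 0, 0, 1]
}}

```text
t: 10.85
eef_pos: [454.5, 40.2, 15.6]
tcp_rot: [3.142, 0.0, 0.511]
ft_force: [-0.4, -0.9, 0.1]
opening: 0.999
grip_force: 0.0
```

Scaled: -70 mm is -0.7, -45 mm is -0.45.

{"name": "step_hand", "arguments": {
  "increments": [0, 0, -0.04, 0, 1, 0, 0, -0.12, 0, 1, 0, 0, -0.25, 0, 1, 0, 0, -0.45, 0, 1, 0, 0, -0.7, 0, 1]
}}

```text
t: 11.27
eef_pos: [453.9, 40.2, 86.3]
tcp_rot: [-3.141, 0.002, 0.511]
ft_force: [0.1, -0.3, -0.0]
opening: 1.0
grip_force: 0.0
```

{"name": "step_hand", "arguments": {
  "increments": [0, 0, -0.3, 0, 1, 0, 0, -0.6, 0, 1, 0, 0, -0.85, 0, 1, 0, 0, -1, 0, 1, 0, 0, -1, 0, 1]
}}

```text
t: 11.68
eef_pos: [455.5, 40.3, 189.2]
tcp_rot: [3.138, -0.005, 0.511]
ft_force: [0.4, -0.4, 0.1]
opening: 0.995
grip_force: 0.0
```

```bash
python3 - <<'E'
from h import *
p,d=env.read_camera("scene"); s=env.state();print(s['eef_pos'],s['ft_force'])
cv2.imwrite('pics/c5.png',cv2.resize(p[100:340,190:380],(475,600),interpolation=cv2.INTER_CUBIC)[:,:,::-1])
P=cloud('scene',d).reshape(-1,3); q=P[(np.hypot(P[:,0]-454.5,P[:,1]-40.2)<40)&(P[:,2]>36)&(P[:,2]<60)];t=q[abs(q[:,2]-np.median(q[:,2]))<3]; print(np.median(t,0),len(t),t[:,2].std())
E
```

```text
[454.9026959  40.2510837 187.3818582] [-0.1240405   0.14391221 -0.45781485]
[456.87221513  38.55655938  43.24327649] 454 1.0215097760781728
```

View pics/c5.png

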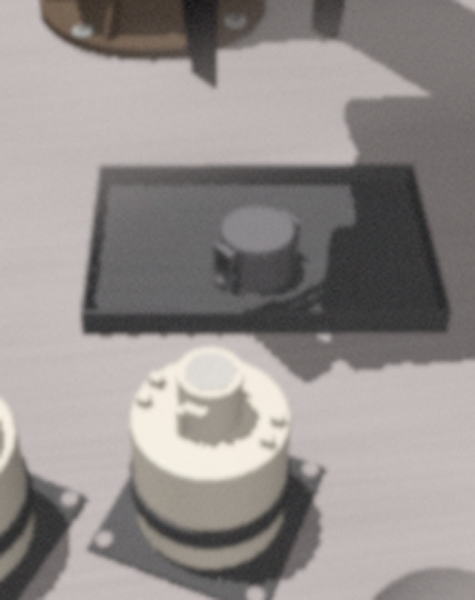

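The cap stands upright on the tray floor (crop (258,250), top at z≈43 = 3+40). The tub's neck is bare and the gripper is clear.

```bash
python3 -c "
from cell import env; print(env.job_done())"
```

```text
the job is handed in; nothing more can be done
None
```

The tub is open: its cap stands top side up on the tray floor, released with the gripper clear, and I handed the job in at about 11.8 s (no verdict was shown).

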